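# Press a drill bushing home in a jig bar with the bench hand press

### The job

Finish the drilling jig: lay the brown hardwood jig bar on the bed of the green hand press, slide it, bushing end first, between the side guides until its end rests against the end stop, and let go of it. Then push the black palm knob straight down, on past the soft stop where the spring-loaded foot lands on the wood, until the plunger comes up solid and the steel bushing is flush with the wood. Let the plunger rise all the way up under your hand without snapping back, leave the bar in the press, never push the bar against the stop or the knob down with more than 30 N, and leave the things lying round about where they are.

Things in the scene. Friction and masses are not known exactly. Their poses are not given: they have to be found in the camera images.
- jig_bar: Brown hardwood bar 180 x 45 x 35 mm (x, y, z), 0.15 to 0.28 kg, flat on the table at the start. Origin: centre of its underside; x along the bar to the end with the proud bushing. Steel bushings 14 mm across in its top at x = -60, 0 (both flush) and +60 mm (proud). Grip it across its 45 mm width behind its middle (x = -30 to -50 mm), so that the hand stays clear of the press head.
- bar_end (a point): Centre of the lower edge of the bar's bushing end: x = +90 mm, y = 0, z = 0 in the bar's frame.
- bushing_top (a point): Centre of the top of the proud bushing, a 14 mm steel ring on the bar at x = +60 mm, y = 0, standing 6 to 9 mm above the bar's top face at the start. It slides only along its hole and needs 4 to 5 N of push.
- bushing (a joint): How far the bushing has been pushed down its hole: 0 = stands 9 mm proud, 0.009 m = flush with the bar's top. Starts between 0 and 0.003.
- press: Green C-frame hand press, bolted down. Origin: underside of its base, below the plunger axis; x to its column, open side -x. Base x = -125 to +110 mm, 116 mm wide, its top (the bed) 18 mm above the table. Steel side guides on the bed, 14 mm high, 49 mm apart inside (2 mm play each side of the bar), x = -42 to +30 mm, with a mouth flared to 57 mm at x = -60 mm.
- stop_face (a point): Middle of the end stop's face where it meets the bed: x = +30, y = 0, z = 18 mm in the press's frame, same axes. The bar is seated when its bar_end lies here; the bushing is then under the plunger.
- end_stop: The end stop, a steel block 46 mm wide, 22 mm high, fixed on the bed; origin at stop_face. Over the bed before it hangs the spring-loaded foot, an aluminium ring 35 mm across with 27 mm bore; raised, its lower edge is 16 to 28 mm above a seated bar's top (set differently each time, not measured): slide the bar in at most 4 mm above the bed. Punch: 20 mm across, face 12 mm above the foot's edge.
- knob_top (a point): Centre of the top of the black palm knob of the plunger (47 mm across, top flat over 32 mm), on the press's axis x = y = 0, 270 mm above the table when up. The knob sits on the plunger's rod over a rubber buffer that gives 1 mm for each 8 N. The green guide boss below, 46 mm across, spans 134 to 176 mm.
- plunger (a joint): Stroke of the plunger's rod (m): 0 = up, 0.046 = end. Push needed: 2 N, +0.07 N/mm. With the bar seated the foot lands after 16 to 28 mm (soft first stop): +4 N at once, then 0.2 N/mm; 3 to 6 mm on the punch meets the bushing, +4 to 5 N; 12 mm after landing the punch meets the wood, solid (second stop): 13 to 15 N before it, so 17 to 25 N means home. Let go, it flies up over 0.4 m/s.
- wax_tin: Small red round tin, 47 mm across, 28 mm high, a bystander. Origin: centre of its underside.
- hammer: Joiner's hammer lying flat, 290 mm long, 22 mm high, a bystander. Origin: middle of its length at the underside; handle along y, head at -y.
- offcut: Small pine offcut 42 x 70 x 19 mm, a bystander. Origin: centre of its underside.

How it is judged:
On the way, in this order (a step that is already met when the one before it is completed fails the run):
1. the bar lies on the bed between the guides, its end against the stop (within 3 mm), let go, the bushing still proud (x of bar_end in the frame of stop_face above -0.003 m and y of bar_end in the frame of stop_face between -0.004 and 0.004 m and z of bar_end in the frame of stop_face below 0.003 m and angle between the x axis of jig_bar and the x axis of press, either way round below 0.08 rad and contact force between the fingers and jig_bar below 0.5 N and value of joint bushing below 0.005 m), for 0.2 s.
2. the knob is pushed down and the foot has landed on the bar (first stop: knob 15 mm or more down), the bushing still proud (value of joint plunger above 0.015 m and contact force between plunger and jig_bar above 2 N and value of joint bushing below 0.0065 m).
3. the plunger is pressed on to its solid second stop: the bushing flush (within 1 mm), the punch bearing on the wood (over 12 N on the bar, some 16 N on the knob) (value of joint bushing above 0.008 m and value of joint plunger above 0.025 m and contact force between plunger and jig_bar above 12 N), for 0.05 s.
At the end, for the whole second after the job is handed in: The bushing is flush with the bar's top within 1 mm, the plunger is back up within 2 mm, and the bar lies at rest on the bed between the guides with its end within 4 mm of the stop, let go (value of joint bushing above 0.008 m and value of joint plunger below 0.002 m and x of bar_end in the frame of stop_face above -0.004 m and y of bar_end in the frame of stop_face between -0.004 and 0.004 m and z of bar_end in the frame of stop_face below 0.003 m and linear speed of jig_bar below 0.02 m/s); the robot touches nothing.
It fails at once if the knob is pushed with more than 30 N (contact force between any of the fingers, the arm and plunger above 30 N).
It fails at once if the bar is pushed against the end stop with more than 30 N (contact force between jig_bar and end_stop above 30 N).
It fails at once if the plunger snaps back up (faster than 0.4 m/s) (velocity of joint plunger below -0.4 m/s).
It fails at once if a bystander is moved by more than 20 mm (distance of any of wax_tin, hammer, offcut from where it was at the start of the episode above 0.02 m).
It also fails if it takes over 72 s, if anything falls off the work surface, if the arm or the gripper's body presses on something with over 40 N, if the wrist force passes 120 N, or if a joint passes its speed limit or range.

### The arm

A 6-joint arm with a two-finger parallel gripper is mounted at the origin on a cart in front of the work surface, level with it; the furniture and walls round the work are solid. World frame = base frame: x ahead of the robot, y to its left, z up, the work surface at z = 0. Lengths are in m, angles in rad, forces in N, time in s.
With the tool pointing down it reaches from about 0.3 to 0.875 m from the base axis. Payload 6.4 kg.
Tool frame: the origin (TCP) lies at the very end of the fingers, on their centre line; the grasp point (between the pads) lies 19 mm behind it; z points along the fingers, y is the line along which they close (so a half turn about z gives the same grasp; the last joint's range is limited). The gripper opens to 85 mm and grips with 20 to 120 N. Pads are 22 mm wide; open, the fingers measure 114 mm over their backs; the gripper's body (76 mm by 85 mm) begins 54 mm behind the grasp point. The pads swing forward as they close: fully open they stand 13 mm farther back than shut.
Start: joints at [-1.332, 0.181, 1.607, -0, 1.354, -0.206], TCP at [0.247, -0.519, 0.231] pointing down, gripper open.
Joint ranges: [-2.99, 2.99], [-0.89, 2.07], [0.3, 2.58], [-1.14, 4.28], [0, 2.63], [-3.12, 3.12]. Speed limits (rad/s): [2.57, 2.57, 3.01, 3.14, 3.14, 3.14].

### API

Orientations are given as a unit quaternion [w, x, y, z].
In Python, from bench import get_obs, optics, workorder gives the robot as it stands.
- The arm moves only by the shell command python3 -m jog, which reads ROWS from standard input. ROWS is a JSON list of rows, 1 to 10 of them, each an object with the fields tx, ty, tz (the shift in normalised numbers (1 is 60 cm)), wx, wy, wz (a rotation vector in a scale on which 1.0 is 4 rad), aperture (the opening from 0.0 (shut) to 1.0 (fully open)); a field left out counts as zero (the opening has to be given); each row is the pose to reach, as a shift and turn from the pose commanded when the command began, along the tool's axes at that moment; what a row does not reach only later rows make up. A row lasts 1/8 s, in which the tool goes at most 0.0625 m and 0.188 rad, less where a joint would pass 70% of its speed; a pose out of reach is approached as far as the arm can. The fingers move at their own pace and stop on an object; the grip force is fixed at half the most. Time passes only in rows, so rows that do not move let the fingers close. It prints the time, the measured TCP pose, the force, the opening and the grip force at its end. No shift or turn number may pass 1 either way. Input that does not fit is refused with a message, and nothing moves.
- get_obs(): the state, without advancing time (a new reading comes with each control period).
- optics.camera(name): name is "side" or "top" or "wrist"; returns (picture, depth): 384x512x3 uint8, blue, green, red; 384x512 float32, m along the optical axis (not along the pixel's ray), 0 where there is no reading.
- optics.camera_params(name): a dict with "fovy" (degrees; the focal length in pixels is half the picture's height over the tangent of half this angle, whatever the lens; pixels are square), "cx", "cy" (the principal point, pixels), "dist" ([k1, k2, p1, p2, k3] as OpenCV has them; the pictures are not rectified), "view" (4x4, takes a point from world to camera coordinates). Camera axes: x right, y up, looking along -z (the intrinsics and any distortion apply to the point x, -y, -z); pixel columns grow to the right and rows downward; lengths in m; the calibration is good to about 2 mm. A picture is of the moment at which its call begins: read the wrist's pose just before it. camera_params takes no time and is no camera call; for the wrist camera it gives the pose at the moment of the call.
- workorder.hand_in(): hands the job in; it is judged then, once.
The state is a dict: "time_s": time; "q": joint angles; "dq": joint speeds; "joint_efforts": joint torques, N m; "eef_pos": TCP position; "eef_rot": TCP orientation; "wrist_force": force on the tool from outside, world axes, zero at the start; "torque": the same for the moment, N m; "opening": opening from 0.0 (shut) to 1.0 (fully open); "grasp_force": force on a finger pad.
Only numpy, scipy, OpenCV 4.12 (cv2) and the standard library are available. Lean on these libraries where they do the work, as an engineer would, in place of code of your own. Each camera call takes 0.05 s, during which the arm holds its last target. There are 200 camera calls.

## Working session

There is one attempt and no reset: what is moved stays moved. The work goes in short steps, Python scripts to look and compute and a shell command to move; the robot and the scene stay as the last step left them, time stands still between calls to the robot, and variables do not carry over. Pictures are saved under pics/ and viewed, at most 10 in all, crops included, and the job is handed in when it is done.

```bash
mkdir -p pics
cat > h.py <<'E'
import numpy as np, cv2
from bench import get_obs, optics, workorder
from scipy.spatial.transform import Rotation as R
def grab(n,name):
    p=optics.camera_params(n); im,d=optics.camera(n); cv2.imwrite(f'pics/{name}.png',im); np.savez(f'pics/{name}.npz',im=im,d=d,**{k:np.array(v) for k,v in p.items()}); return im,d,p
def load(name):
    z=np.load(f'pics/{name}.npz'); return z['im'],z['d'],z
def rays(p,uv,shape=(384,512)):
    f=shape[0]/2/np.tan(np.radians(float(p['fovy']))/2); K=np.array([[f,0,float(p['cx'])],[0,f,float(p['cy'])],[0,0,1]])
    n=cv2.undistortPoints(np.asarray(uv,float).reshape(-1,1,2),K,np.array(p['dist'],float)).reshape(-1,2)
    V=np.array(p['view']); Ri=V[:3,:3].T; o=-Ri@V[:3,3]
    return o,(Ri@np.c_[n[:,0],-n[:,1],-np.ones(len(n))].T).T   # dir has unit optical depth
def plane(p,uv,z):
    o,d=rays(p,uv); return o+d*((z-o[2])/d[:,2])[:,None]
def cloud(p,d):
    v,u=np.indices(d.shape); o,r=rays(p,np.c_[u.ravel(),v.ravel()]); P=o+r*d.ravel()[:,None]; P[d.ravel()==0]=np.nan; return P.reshape(*d.shape,3)
def quat(o): q=o['eef_rot']; return R.from_quat([q[1],q[2],q[3],q[0]])
def totool(v,o=None):
    o=o or get_obs(); return quat(o).inv().apply(v)
E
python3 - <<'E'
from h import *
a=grab('top','top0')[0]; b=grab('side','side0')[0]
print(get_obs())
for n in('top','side'):
    p=optics.camera_params(n); print(n,p['fovy'],p['dist'],np.round(-np.array(p['view'])[:3,:3].T@np.array(p['view'])[:3,3],3))
E
```

```text
{'time_s': 0.1, 'q': array([-1.33232630e+00,  1.81456065e-01,  1.60791581e+00,  3.87140248e-05,
        1.35382476e+00, -2.06315201e-01]), 'dq': array([ 0.00118954, -0.0003208 , -0.00263391, -0.00111408, -0.00068479,
        0.00054326]), 'joint_efforts': array([ 6.15594690e-04, -4.45875371e+01, -3.52238774e+01, -1.39831386e-04,
        4.08192442e-03, -1.41097704e-06]), 'eef_pos': array([ 0.24729907, -0.51854429,  0.23047649]), 'eef_rot': array([-8.02189289e-04,  9.75373126e-01,  2.20559793e-01,  6.00401948e-06]), 'wrist_force': array([-0.14339639,  0.10446022,  0.24520154]), 'torque': array([-0.01501586, -0.05238638,  0.02967519]), 'grasp_force': 0.0, 'opening': 1.00213715540893}
top 46.979639796014496 [-0.12468163  0.          0.          0.          0.        ] [0.475 0.024 1.46 ]
side 43.52235833877354 [-0.18309192  0.          0.          0.          0.        ] [ 0.274 -1.318  0.974]
```

View pics/top0.png

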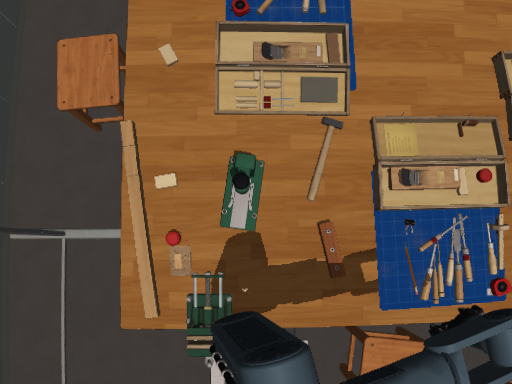

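View pics/side0.png

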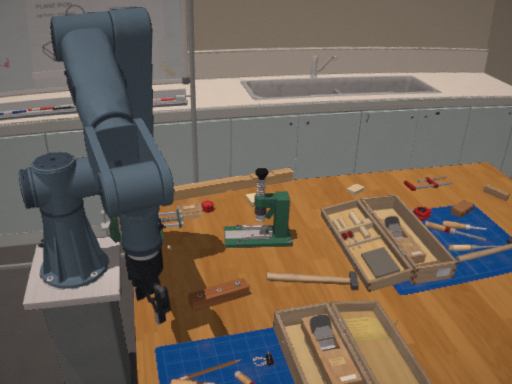

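The top view shows the bar at about (331,249), the press at (241,190) with its knob at (241,182), the hammer at (325,158) and the tin at (173,238). The side view shows the bar at (220,293) and the press at (262,220). Next I measure the bar and press, with enlarged crops.

Run:
```python
from h import *
im,d,p=load('top0'); P=cloud(p,d)
v,u=np.indices(d.shape)
hsv=cv2.cvtColor(im,cv2.COLOR_BGR2HSV)
print('bar px hsv',hsv[245,331],hsv[235,327],'bed',hsv[215,241],'green',hsv[185,230],P[245,331],P[300,20])
# bar by height
m=((u>310)&(u<355)&(v>212)&(v<285)&(P[...,2]>.022)&(P[...,2]<.05)).astype(np.uint8)
c=max(cv2.findContours(m,0,2)[0],key=cv2.contourArea)
pts=plane(p,c.reshape(-1,2),.035)[:,:2].astype(np.float32)
r=cv2.minAreaRect(pts*1000);print('bar rect',r, 'corners',cv2.boxPoints(r).round(1).tolist(), 'maxz',np.nanmedian(P[m>0][:,2]))
mm=m>0; Q=P[mm]; print('high pts',Q[Q[:,2]>.039][:8].round(4), (Q[:,2]>.039).sum())
# press base green
g=((hsv[...,0]>50)&(hsv[...,0]<95)&(hsv[...,1]>90)&(u>215)&(u<270)&(v>148)&(v<235)&(P[...,2]<.03)&(P[...,2]>.008)).astype(np.uint8)
pts=P[g>0][:,:2].astype(np.float32); print('n',len(pts), 'z',np.median(P[g>0][:,2])); r=cv2.minAreaRect(pts*1000);print('press rect',r,cv2.boxPoints(r).round(1).tolist())
k=((u>225)&(u<255)&(v>165)&(v<200)&(P[...,2]>.25)).astype(np.uint8); n,l,st,ce=cv2.connectedComponentsWithStats(k)
print('knob',st[1:],ce[1:],[plane(p,[x],.27)[0].round(4) for x in ce[1:]], P[k>0].mean(0))
print('tin',P[238,173],'hammer',P[122,332],P[195,313],'whites',P[181,165],P[54,168])
a=cv2.resize(im[140:290,210:360],(600,600),interpolation=cv2.INTER_CUBIC);cv2.imwrite('pics/c1.png',a)
s=load('side0')[0]; cv2.imwrite('pics/c2.png',cv2.resize(s[160:310,180:300],(480,600),interpolation=cv2.INTER_CUBIC))
```

```text
bar px hsv [ 11 169 133] [ 10 169 125] bed [  9  21 167] green [ 73 116  79] [ 0.45698756 -0.23850945  0.03820601] [ 0.18523319  1.18353439 -0.71886981]
bar rect ((442.7266540527344, -240.5054931640625), (181.24208068847656, 48.09740447998047), 11.905987739562988) corners [[349.1000061035156, -235.6999969482422], [359.0, -282.70001220703125], [536.4000244140625, -245.3000030517578], [526.4000244140625, -198.3000030517578]] maxz 0.03451654808882654
high pts [[ 0.525  -0.2079  0.0393]
 [ 0.525  -0.2111  0.0394]
 [ 0.5184 -0.2174  0.0397]
 [ 0.5183 -0.2207  0.0393]
 [ 0.518  -0.24    0.0401]
 [ 0.515  -0.2235  0.0415]
 [ 0.5113 -0.2496  0.0401]
 [ 0.5088 -0.2067  0.0439]] 65
n 926 z 0.017802724858261842
press rect ((631.3165893554688, 46.34198760986328), (112.7989273071289, 228.98570251464844), 80.947265625) [[509.3999938964844, 8.699999809265137], [735.5, -27.399999618530273], [753.2999877929688, 84.0], [527.0999755859375, 120.0999984741211]]
knob [[233 172  17  17 220]] [[240.76363636 180.32727273]] [array([0.6389, 0.0447, 0.27  ])] [0.63901822 0.04470288 0.2690068 ]
tin [0.48717761 0.26987587 0.03254557] hammer [ 0.86770829 -0.26047227  0.01881386] [ 0.62144476 -0.18774163  0.01878263] whites [0.67480233 0.29929551 0.01991876] [1.11945128 0.29645058 0.01710026]
```

View pics/c1.png

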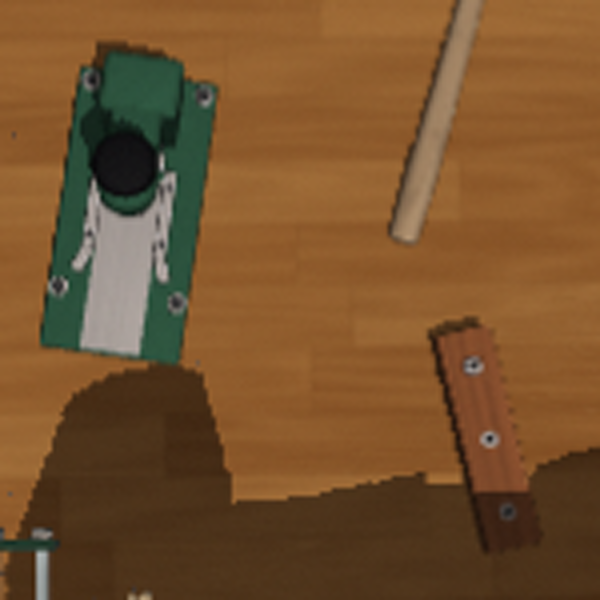

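View pics/c2.png

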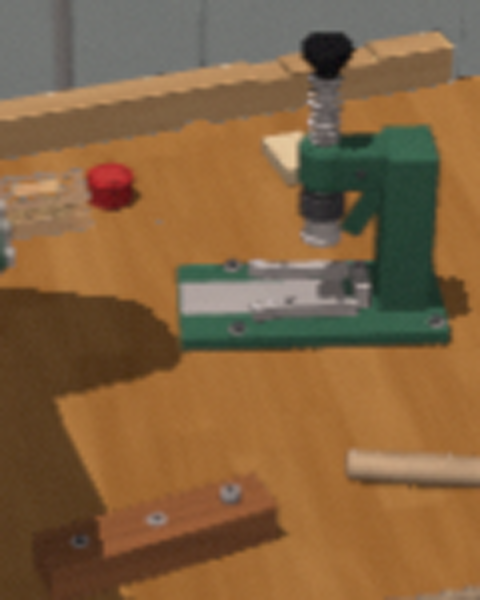

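The rows are not in the units I measure in: shifts go in shares of 60 cm and turns go in shares of 4 rad. I convert before sending: 0.258 m / 0.6 = 0.43, -0.176 m / 0.6 = -0.2933, 0.237 rad / 4 = 0.0593.

```bash
echo '[{"tx":0.0833,"ty":-0.0567,"tz":0.0083,"wz":0.0125,"aperture":1},{"tx":0.1667,"ty":-0.1133,"tz":0.0167,"wz":0.025,"aperture":1},{"tx":0.25,"ty":-0.17,"tz":0.025,"wz":0.0375,"aperture":1},{"tx":0.3333,"ty":-0.2267,"tz":0.0333,"wz":0.05,"aperture":1},{"tx":0.4,"ty":-0.2733,"tz":0.0417,"wz":0.0593,"aperture":1},{"tx":0.43,"ty":-0.2933,"tz":0.05,"wz":0.0593,"aperture":1},{"tx":0.43,"ty":-0.2933,"tz":0.05,"wz":0.0593,"aperture":1}]' | python3 -m jog
python3 - <<'E'
from h import *
im,d,p=grab('wrist','w1'); o=get_obs(); print(o['eef_pos'],quat(o).as_matrix().round(4),np.round(-np.array(p['view'])[:3,:3].T@np.array(p['view'])[:3,3],3),p['fovy'],p['dist'])
E
```

```text
time_s: 0.98
eef_pos: [0.4048, -0.2475, 0.2006]
eef_rot: [-0.001, 0.994, 0.105, -0.0]
wrist_force: [0.0, -0.4, 0.4]
opening: 1.002
grasp_force: 0.0
[ 0.40455875 -0.24867678  0.20099501] [[ 9.781e-01  2.080e-01 -7.000e-04]
 [ 2.080e-01 -9.781e-01  2.000e-04]
 [-6.000e-04 -4.000e-04 -1.000e+00]] [ 0.469 -0.234  0.344] 67.10394414370843 [0.01830468 0.         0.         0.         0.        ]
```

View pics/w1.png

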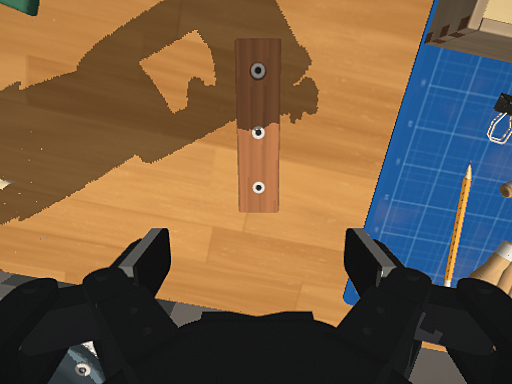

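The wrist view shows the bar from (258,38) to (258,212), with the proud bushing at (258,71). The bar is nearly aligned between the fingers.

Run:
```python
from h import *
im,d,p=load('w1'); P=cloud(p,d); v,u=np.indices(d.shape)
m=((u>215)&(u<300)&(v>25)&(v<225)&(P[...,2]>.025)&(P[...,2]<.05)).astype(np.uint8)
c=max(cv2.findContours(m,0,2)[0],key=cv2.contourArea)
r=cv2.minAreaRect((plane(p,c.reshape(-1,2),.035)[:,:2]*1000).astype(np.float32));print(r)
g=cv2.cvtColor(im,cv2.COLOR_BGR2HSV)
B=[]
for uv,z in (((258,71),.042),((258,132),.035),((258,188),.035)):
    x,y=uv; w=((g[y-11:y+12,x-11:x+12,1]<75)).astype(np.uint8); cc=cv2.findContours(w,0,2)[0]; cc=max(cc,key=cv2.contourArea); (cx,cy),rad=cv2.minEnclosingCircle(cc)
    B.append(plane(p,[(x-11+cx,y-11+cy)],z)[0]); print(cx+x-11,cy+y-11,rad,B[-1].round(4))
e=B[0]-B[2]; print('yaw',np.degrees(np.arctan2(e[1],e[0])),np.hypot(*e[:2]),'mid',B[1],'mean',(B[0]+B[2])/2)
c2=m*0; x=P[m>0]; print('ztop',np.median(x[:,2]), 'bush z',np.percentile(x[:,2],99))
```

```text
((442.898193359375, -240.43951416015625), (179.4380645751953, 44.766685485839844), 12.446444511413574)
257.5 70.3571424484253 7.78876256942749 [ 0.5013 -0.2278  0.042 ]
258.0 132.3125 6.430314540863037 [ 0.4427 -0.2409  0.035 ]
258.0416669845581 187.0 6.04176664352417 [ 0.3842 -0.2536  0.035 ]
yaw 12.392767117605672 0.11988571971973594 mid [ 0.44265087 -0.24094016  0.035     ] mean [ 0.44271873 -0.24068791  0.0385    ]
ztop 0.035562110650559475 bush z 0.04337787337842767
```

Converted, 0.195 m / 0.6 = 0.325, 0.06 m / 0.6 = 0.1, -0.007 rad / 4 = -0.0018.

```bash
echo '[{"tz":0.1,"wz":-0.0018,"aperture":1},{"tz":0.2,"wz":-0.0018,"aperture":1},{"tz":0.275,"wz":-0.0018,"aperture":1},{"tx":-0.0008,"tz":0.3083,"wz":-0.0018,"aperture":1},{"tx":-0.0008,"tz":0.325,"wz":-0.0018,"aperture":1},{"tx":-0.0008,"tz":0.325,"wz":-0.0018,"aperture":1},{"tx":-0.0008,"tz":0.325,"wz":-0.0018,"aperture":0},{"tx":-0.0008,"tz":0.325,"wz":-0.0018,"aperture":0},{"tx":-0.0008,"tz":0.325,"wz":-0.0018,"aperture":0},{"tx":-0.0008,"tz":0.325,"wz":-0.0018,"aperture":0}]' | python3 -m jog; echo '[{"aperture":0},{"aperture":0},{"tz":-0.05,"aperture":0},{"tz":-0.1,"aperture":0},{"tz":-0.1,"aperture":0}]' | python3 -m jog
```

```text
time_s: 2.28
eef_pos: [0.4048, -0.2499, 0.0075]
eef_rot: [0.001, 0.994, 0.107, 0.001]
wrist_force: [-1.0, 0.0, 4.5]
opening: 0.514
grasp_force: 62.4
time_s: 2.9
eef_pos: [0.4056, -0.2506, 0.0685]
eef_rot: [0.002, 0.994, 0.107, 0.002]
wrist_force: [0.3, -0.0, -2.6]
opening: 0.514
grasp_force: 62.4
```

Converted, -0.319 m / 0.6 = -0.5317, 0.086 m / 0.6 = 0.1433, 0.374 rad / 4 = 0.0935.

```bash
echo '[{"tx":0.02,"ty":-0.075,"wz":0.0125,"aperture":0},{"tx":0.04,"ty":-0.15,"wz":0.025,"aperture":0},{"tx":0.0633,"ty":-0.2333,"wz":0.04,"aperture":0},{"tx":0.0833,"ty":-0.3167,"wz":0.055,"aperture":0},{"tx":0.1067,"ty":-0.4,"wz":0.07,"aperture":0},{"tx":0.1267,"ty":-0.475,"wz":0.085,"aperture":0},{"tx":0.1433,"ty":-0.5317,"wz":0.0935,"aperture":0},{"tx":0.1433,"ty":-0.5317,"wz":0.0935,"aperture":0},{"tx":0.1433,"ty":-0.5317,"wz":0.0935,"aperture":0}]' | python3 -m jog
python3 - <<'E'
from h import *
im,d,p=grab('top','top1'); grab('side','side1');o=get_obs();print(o['eef_pos'],quat(o).as_matrix().round(4))
iw,dw,pw=grab('wrist','w2')
print(np.array(pw['view'])[:3,:3].round(3))
cv2.imwrite('pics/c3.png',np.hstack([cv2.resize(im[140:290,180:300],(400,500),interpolation=2),cv2.resize(iw[:,100:410],(400,500))]))
E
```

```text
time_s: 4.03
eef_pos: [0.4193, 0.0806, 0.0654]
eef_rot: [0.0, 0.997, -0.079, -0.001]
wrist_force: [0.6, 0.2, -2.8]
opening: 0.521
grasp_force: 62.7
[0.41980862 0.07998571 0.0658003 ] [[ 9.872e-01 -1.594e-01 -9.000e-04]
 [-1.594e-01 -9.872e-01 -1.000e-04]
 [-8.000e-04  3.000e-04 -1.000e+00]]
[[-0.16  -0.987  0.001]
 [ 0.952 -0.154 -0.263]
 [ 0.259 -0.041  0.965]]
```

View pics/c3.png

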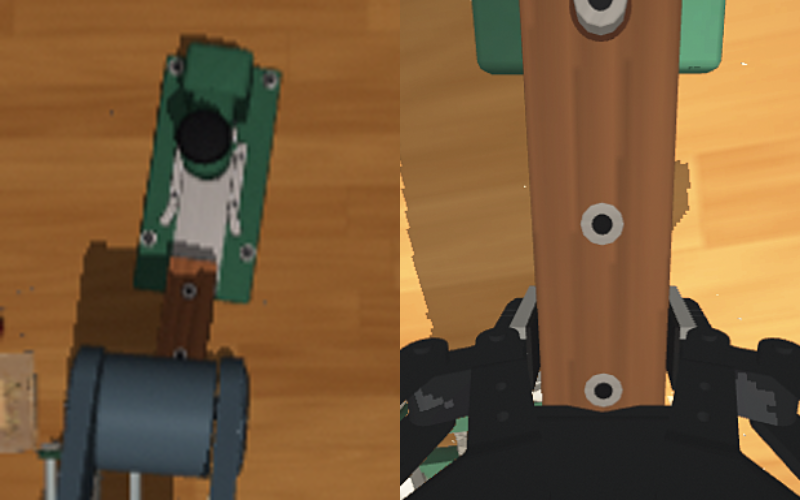

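Left (top view): the bar end at about crop (192,258), the bed and guides beyond it, and a roughly 1° offset to check. Right (wrist): the bar held square between the pads. Now I measure the bar and the press in the same top picture.

Run:
```python
from h import *
def lat(P2,o,yaw):
    e=np.array([np.cos(yaw),np.sin(yaw)]); n=np.array([-e[1],e[0]]); q=P2-o; return q@e,q@n
o=np.array([.6388,.0449]); yaw=np.radians(-9.05)
im,d,p=load('top0'); hsv=cv2.cvtColor(im,cv2.COLOR_BGR2HSV); v,u=np.indices(d.shape); P=cloud(p,d)
# base: lateral edges per x slice with sat/hue mask on plane .018
box=(u>210)&(u<275)&(v>145)&(v<240)
X=plane(p,np.c_[u[box],v[box]],.018)[:,:2]; x,y=lat(X,o,yaw)
H=hsv[box].astype(int); green=(H[:,0]>50)&(H[:,0]<95)&(H[:,1]>70); grey=(H[:,1]<60)&(H[:,2]>90)
def slices(mask,name,a,b,s=.008):
    r=[]
    for c in np.arange(a,b,s):
        k=mask&(abs(x-c)<s/2)
        if k.sum()>5: r.append((c,y[k].min(),y[k].max()))
    r=np.array(r); mid=(r[:,1]+r[:,2])/2; f=np.polyfit(r[:,0],mid,1); print(name,'mid at 0: %.4f slope deg %.2f'%(f[1],np.degrees(f[0])),'width',np.median(r[:,2]-r[:,1]).round(4)); return r
slices(green,'base',-.115,-.02); slices(grey,'bed strip',-.12,-.065); slices(grey,'guides',-.06,-.03,.006)
k=green|grey; print('x extents strip',x[grey&(abs(y)<.02)].min(),x[k].min())
im,d,p=load('top1'); P=cloud(p,d)
m=(u>200)&(u<260)&(v>195)&(v<250)&(P[...,2]>.075)&(P[...,2]<.115); z=np.median(P[m][:,2]); print('bar z',z)
for Z in (z,.093):
    Q=plane(p,np.c_[u[m],v[m]],Z)[:,:2]; bx,by=lat(Q,o,yaw); r=[]
    for c in np.arange(bx.min()+.006,bx.max()-.006,.006):
        k=abs(bx-c)<.003
        if k.sum()>8:r.append((c,by[k].min(),by[k].max()))
    r=np.array(r); f=np.polyfit(r[:,0],(r[:,1]+r[:,2])/2,1); print('bar end x',bx.max(),'lat at end %.4f slope %.2f'%(np.polyval(f,bx.max()),np.degrees(f[0])),(r[:,2]-r[:,1]).round(3),'xr',r[[0,-1],0])
```

```text
base mid at 0: 0.0003 slope deg 0.21 width 0.1111
bed strip mid at 0: -0.0002 slope deg -0.14 width 0.0493
guides mid at 0: 0.0004 slope deg -0.24 width 0.0732
x extents strip -0.12299568511245425 -0.1235752790244827
bar z 0.09268222201608223
bar end x -0.09077291536248876 lat at end -0.0006 slope 0.31 [0.044 0.044 0.044 0.041 0.044 0.044 0.041 0.041 0.044 0.044 0.041 0.044
 0.044 0.041] xr [-0.17796407 -0.09996407]
bar end x -0.09078863280471372 lat at end -0.0006 slope 0.31 [0.044 0.044 0.044 0.041 0.044 0.044 0.041 0.041 0.044 0.044 0.041 0.044
 0.044 0.041] xr [-0.17795812 -0.09995812]
```

Converted, 0.108 m / 0.6 = 0.18, 0.03 m / 0.6 = 0.05, 0.003 rad / 4 = 0.0008.

```bash
echo '[{"ty":-0.001,"tz":0.025,"wz":0.0008,"aperture":0},{"ty":-0.001,"tz":0.05,"wz":0.0008,"aperture":0},{"tx":0.0017,"ty":-0.001,"tz":0.0617,"wz":0.0008,"aperture":0},{"tx":0.0333,"ty":-0.001,"tz":0.0617,"wz":0.0008,"aperture":0},{"tx":0.0667,"ty":-0.001,"tz":0.0617,"wz":0.0008,"aperture":0},{"tx":0.1,"ty":-0.001,"tz":0.0617,"wz":0.0008,"aperture":0},{"tx":0.1333,"ty":-0.001,"tz":0.0617,"wz":0.0008,"aperture":0},{"tx":0.1633,"ty":-0.001,"tz":0.0617,"wz":0.0008,"aperture":0},{"tx":0.18,"ty":-0.001,"tz":0.0617,"wz":0.0008,"aperture":0},{"tx":0.18,"ty":-0.001,"tz":0.0617,"wz":0.0008,"aperture":0}]' | python3 -m jog
python3 - <<'E'
from h import *
o=get_obs();print(o['eef_pos'],o['wrist_force'],o['torque'],((o['eef_pos'][:2]-[.6388,.0449])@[.9875,-.1573]))
grab('side','side2');
E
```

```text
time_s: 5.42
eef_pos: [0.527, 0.0641, 0.0289]
eef_rot: [0.0, 0.997, -0.081, -0.0]
wrist_force: [-0.2, -0.1, -2.9]
opening: 0.515
grasp_force: 62.7
[0.52699672 0.06408746 0.02886432] [-0.16365657 -0.08207337 -2.89394455] [ 0.06037973  0.1210359  -0.06590632] -0.1134239266111328
```

Converted, 0.01 m / 0.6 = 0.0167, 0.008 m / 0.6 = 0.0133.

```bash
echo '[{"tx":0.0067,"aperture":0},{"tx":0.0133,"aperture":0},{"tx":0.0167,"aperture":0},{"tx":0.0167,"aperture":0}]' | python3 -m jog; echo '[{"tx":0.0017,"aperture":0},{"tx":0.0017,"aperture":0}]' | python3 -m jog
```

```text
time_s: 5.98
eef_pos: [0.5369, 0.0626, 0.0294]
eef_rot: [0.0, 0.997, -0.081, 0.0]
wrist_force: [-0.1, -0.2, -3.0]
opening: 0.518
grasp_force: 62.7
time_s: 6.22
eef_pos: [0.5377, 0.0624, 0.0293]
eef_rot: [0.0, 0.997, -0.081, -0.0]
wrist_force: [1.1, 0.4, -2.6]
opening: 0.514
grasp_force: 62.7
```

Converted, 0.001 m / 0.6 = 0.0017.

```bash
echo '[{"tx":0.0017,"aperture":0},{"tx":0.0017,"aperture":0}]' | python3 -m jog; echo '[{"tx":0.0017,"aperture":0},{"tx":0.0017,"aperture":0}]' | python3 -m jog
```

```text
time_s: 6.48
eef_pos: [0.5388, 0.0622, 0.0293]
eef_rot: [-0.0, 0.997, -0.081, 0.0]
wrist_force: [-0.2, -0.4, -3.0]
opening: 0.516
grasp_force: 62.7
time_s: 6.72
eef_pos: [0.5398, 0.0621, 0.0293]
eef_rot: [-0.0, 0.997, -0.081, 0.0]
wrist_force: [-0.5, -0.8, -2.0]
opening: 0.518
grasp_force: 62.7
```

Converted, 0.001 m / 0.6 = 0.0017.

```bash
echo '[{"tx":0.0017,"aperture":0},{"tx":0.0017,"aperture":0}]' | python3 -m jog; echo '[{"tx":0.0008,"aperture":0},{"tx":0.0008,"aperture":0}]' | python3 -m jog
```

```text
time_s: 6.98
eef_pos: [0.5401, 0.062, 0.0291]
eef_rot: [-0.0, 0.997, -0.081, -0.001]
wrist_force: [-2.0, 0.0, -1.5]
opening: 0.512
grasp_force: 62.8
time_s: 7.22
eef_pos: [0.5401, 0.062, 0.0289]
eef_rot: [-0.0, 0.997, -0.081, -0.001]
wrist_force: [-4.6, 1.1, -1.1]
opening: 0.519
grasp_force: 62.9
```

Converted, 0.0015 m / 0.6 = 0.0025.

```bash
echo '[{"tz":0.0025,"aperture":0},{"tz":0.0025,"aperture":0}]' | python3 -m jog; echo '[{"tz":0.0025,"aperture":0},{"tz":0.0025,"aperture":0}]' | python3 -m jog
```

```text
time_s: 7.48
eef_pos: [0.5401, 0.0621, 0.0272]
eef_rot: [-0.0, 0.997, -0.081, -0.001]
wrist_force: [-5.0, 1.4, -3.0]
opening: 0.52
grasp_force: 62.6
time_s: 7.72
eef_pos: [0.5401, 0.0621, 0.0259]
eef_rot: [-0.0, 0.997, -0.081, -0.001]
wrist_force: [-6.2, 1.4, -1.7]
opening: 0.514
grasp_force: 63.0
```

Converted, 0.001 m / 0.6 = 0.0017.

```bash
echo '[{"tz":0.0017,"aperture":0},{"tz":0.0017,"aperture":0}]' | python3 -m jog; echo '[{"aperture":0.75},{"aperture":0.75},{"aperture":0.75},{"aperture":0.75}]' | python3 -m jog
python3 - <<'E'
from h import *
grab('top','top3'); grab('side','side3'); grab('wrist','w3')
s=load('side3')[0]; w=load('w3')[0]
cv2.imwrite('pics/c4.png',np.hstack([cv2.resize(s[150:270,200:310],(460,500),interpolation=2),cv2.resize(w[:,100:410],(330,500))]))
E
```

```text
time_s: 7.98
eef_pos: [0.5401, 0.0621, 0.0255]
eef_rot: [0.0, 0.997, -0.081, -0.001]
wrist_force: [-8.5, 1.1, 5.5]
opening: 0.515
grasp_force: 63.6
time_s: 8.48
eef_pos: [0.5416, 0.0618, 0.0255]
eef_rot: [0.0, 0.997, -0.081, 0.0]
wrist_force: [0.3, 0.0, -0.4]
opening: 0.752
grasp_force: 0.0
```

View pics/c4.png

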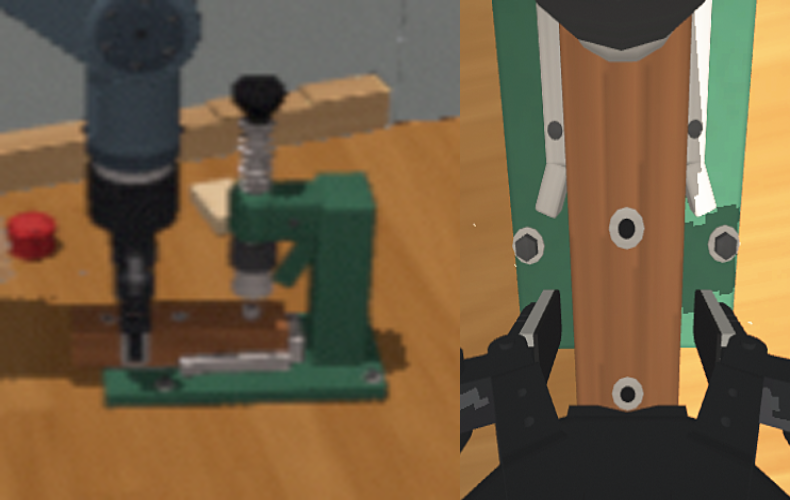

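The side view shows the bar lying on the bed with its end at the stop, crop (290,335), and the proud bushing at (250,308) under the foot. The wrist view shows it centred between the guides with the fingers clear on both sides. Next I check the seat numerically and retreat up and back.

Converted, -0.29 m / 0.6 = -0.4833, -0.13 m / 0.6 = -0.2167.

```bash
echo '[{"tz":-0.0333,"aperture":0.75},{"tz":-0.075,"aperture":0.75},{"tx":-0.05,"tz":-0.1333,"aperture":0.75},{"tx":-0.1,"tz":-0.2167,"aperture":0.5},{"tx":-0.1333,"tz":-0.3083,"aperture":0},{"tx":-0.1333,"tz":-0.4,"aperture":0},{"tx":-0.1333,"tz":-0.4667,"aperture":0},{"tx":-0.1333,"tz":-0.4833,"aperture":0},{"tx":-0.1333,"tz":-0.4833,"aperture":0}]' | python3 -m jog
python3 - <<'E'
from h import *
e=np.array([.9875,-.1573]);n=np.array([.1573,.9875]);og=np.array([.6388,.0449])
im,d,p=grab('wrist','w4'); grab('side','side4'); g=cv2.cvtColor(im,cv2.COLOR_BGR2HSV)
P=cloud(p,d); m=((P[...,2]>.045)&(P[...,2]<.06)&(g[...,1]<75)).astype(np.uint8)
N,l,st,c=cv2.connectedComponentsWithStats(m)
for i in range(1,N):
    if st[i,4]>25: q=plane(p,[c[i]],.053)[0]; print(st[i],c[i].round(1),'press xy',((q[:2]-og)@e).round(4),((q[:2]-og)@n).round(4))
o=get_obs(); print(o['eef_pos'],o['wrist_force'],o['opening'],'knob in tool',totool(np.array([.6389,.0447,.270])-o['eef_pos']))
cv2.imwrite('pics/c5.png',im)
E
```

```text
time_s: 9.75
eef_pos: [0.4622, 0.0748, 0.3151]
eef_rot: [-0.0, 0.997, -0.081, 0.0]
wrist_force: [-1.0, 0.1, -0.7]
opening: -0.001
grasp_force: 0.0
[252  58  10  12  90] [256.5  63.6] press xy -0.0606 0.0008
[252 107  10  10  80] [256.9 111.5] press xy -0.1208 0.0006
[231 213  12   8  79] [236.5 216.7] press xy -0.273 0.0316
[202 215  18  11 132] [210.  220.2] press xy -0.2785 0.0716
[179 221  13   8  79] [184.6 224.5] press xy -0.2851 0.1099
[207 229  16  33 297] [215.3 243. ] press xy -0.3158 0.0651
[184 233  12  24 161] [189.7 244.2] press xy -0.3176 0.1044
[252 297   7  13  60] [255.5 304. ] press xy -0.4247 0.0042
[0.46138593 0.07482205 0.31335357] [-0.12073996  0.18428505 -0.18333174] 0.0041669099584583195 knob in tool [0.18018473 0.00104641 0.04278413]
```

View pics/c5.png

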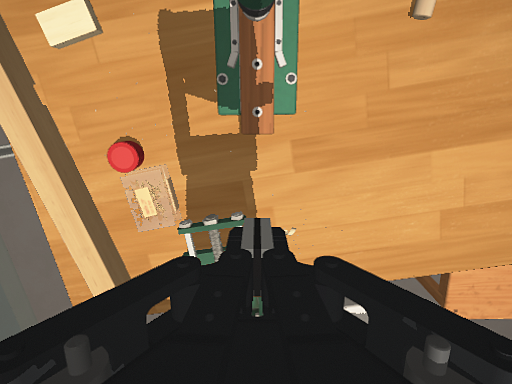

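The bar is seated: the middle bushing at pixel (256,64) gives press x = -60.6 mm against -60 expected. Now I go over the knob with the fingers shut.

Converted, 0.18 m / 0.6 = 0.3, 0.001 m / 0.6 = 0.0017.

```bash
echo '[{"tx":0.0667,"aperture":0},{"tx":0.15,"ty":0.0017,"aperture":0},{"tx":0.2333,"ty":0.0017,"aperture":0},{"tx":0.2917,"ty":0.0017,"aperture":0},{"tx":0.3,"ty":0.0017,"tz":0.0167,"aperture":0},{"tx":0.3,"ty":0.0017,"tz":0.0417,"aperture":0},{"tx":0.3,"ty":0.0017,"tz":0.06,"aperture":0},{"tx":0.3,"ty":0.0017,"tz":0.06,"aperture":0}]' | python3 -m jog
python3 - <<'E'
from h import *
o=get_obs(); print(o['eef_pos'],o['wrist_force'],totool(np.array([.6389,.0447,.270])-o['eef_pos']))
im,d,p=grab('side','side5'); im2=grab('wrist','w5')[0]
cv2.imwrite('pics/c6.png',np.hstack([cv2.resize(im[120:250,200:310],(420,500),interpolation=2),cv2.resize(im2[150:,130:380],(380,500))[:, :378]]))
E
```

```text
time_s: 10.85
eef_pos: [0.6382, 0.0451, 0.2777]
eef_rot: [-0.0, 0.997, -0.081, -0.001]
wrist_force: [0.1, 1.0, -0.2]
opening: -0.001
grasp_force: 0.0
[0.63820693 0.04510393 0.27773897] [ 0.0527637   1.03176858 -0.24726011] [0.00077114 0.00028572 0.00773686]
```

View pics/c6.png

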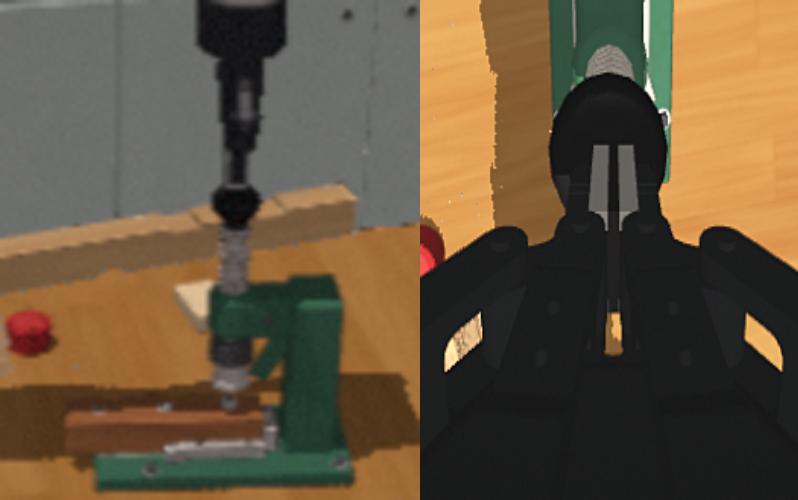

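Both views show the shut fingers centred just above the knob: side crop (237,190), wrist crop (612,150). I start pressing.

Converted, 0.018 m / 0.6 = 0.03, 0.015 m / 0.6 = 0.025.

```bash
echo '[{"tz":0.005,"aperture":0},{"tz":0.01,"aperture":0},{"tz":0.015,"aperture":0},{"tz":0.02,"aperture":0},{"tz":0.025,"aperture":0},{"tz":0.03,"aperture":0},{"tz":0.03,"aperture":0}]' | python3 -m jog; echo '[{"tz":0.0033,"aperture":0},{"tz":0.0067,"aperture":0},{"tz":0.01,"aperture":0},{"tz":0.01,"aperture":0}]' | python3 -m jog
```

```text
time_s: 11.82
eef_pos: [0.6397, 0.0447, 0.2611]
eef_rot: [-0.0, 0.997, -0.081, -0.0]
wrist_force: [-0.6, -0.2, 2.3]
opening: -0.001
grasp_force: 1.2
time_s: 12.32
eef_pos: [0.6397, 0.0447, 0.2551]
eef_rot: [-0.0, 0.997, -0.081, 0.0]
wrist_force: [-1.0, -1.0, 3.3]
opening: -0.002
grasp_force: 1.4
```

Converted, 0.003 m / 0.6 = 0.005, 0.002 m / 0.6 = 0.0033.

```bash
for i in 1; do echo '[{"tz":0.0017,"aperture":0},{"tz":0.0033,"aperture":0},{"tz":0.005,"aperture":0},{"tz":0.005,"aperture":0}]' | python3 -m jog | grep -E 'pos|wrist'; done; echo '[{"tz":0.0017,"aperture":0},{"tz":0.0033,"aperture":0},{"tz":0.005,"aperture":0},{"tz":0.005,"aperture":0}]' | python3 -m jog | grep -E 'pos|wrist'; echo '[{"tz":0.0017,"aperture":0},{"tz":0.0033,"aperture":0},{"tz":0.005,"aperture":0},{"tz":0.005,"aperture":0}]' | python3 -m jog | grep -E 'pos|wrist'
```

```text
eef_pos: [0.6397, 0.0447, 0.2522]
wrist_force: [-0.2, 0.2, 3.6]
eef_pos: [0.6397, 0.0447, 0.2492]
wrist_force: [-0.2, 0.1, 2.7]
eef_pos: [0.6397, 0.0447, 0.2462]
wrist_force: [-1.4, -0.3, 4.1]
```

Converted, 0.003 m / 0.6 = 0.005, 0.002 m / 0.6 = 0.0033.

```bash
echo '[{"tz":0.0017,"aperture":0},{"tz":0.0033,"aperture":0},{"tz":0.005,"aperture":0},{"tz":0.005,"aperture":0}]' | python3 -m jog | grep -E 'pos|wrist'; echo '[{"tz":0.0017,"aperture":0},{"tz":0.0033,"aperture":0},{"tz":0.005,"aperture":0},{"tz":0.005,"aperture":0}]' | python3 -m jog | grep -E 'pos|wrist'
```

```text
eef_pos: [0.6398, 0.0447, 0.2438]
wrist_force: [-2.2, -0.1, 5.4]
eef_pos: [0.6398, 0.0447, 0.2412]
wrist_force: [-2.9, -0.1, 8.5]
```

Converted, 0.002 m / 0.6 = 0.0033, 0.001 m / 0.6 = 0.0017.

```bash
echo '[{"tz":0.0017,"aperture":0},{"tz":0.0033,"aperture":0},{"tz":0.0033,"aperture":0}]' | python3 -m jog | grep -E 'pos|wrist'; echo '[{"tz":0.0017,"aperture":0},{"tz":0.0033,"aperture":0},{"tz":0.0033,"aperture":0}]' | python3 -m jog | grep -E 'pos|wrist'
```

```text
eef_pos: [0.6398, 0.0447, 0.2393]
wrist_force: [-2.8, 0.1, 8.4]
eef_pos: [0.6399, 0.0447, 0.2382]
wrist_force: [-5.4, 0.5, 11.4]
```

Converted, 0.002 m / 0.6 = 0.0033, 0.001 m / 0.6 = 0.0017.

```bash
echo '[{"tz":0.0017,"aperture":0},{"tx":-0.0008,"tz":0.0033,"aperture":0},{"tx":-0.0008,"tz":0.0033,"aperture":0}]' | python3 -m jog | grep -E 'pos|wrist'; echo '[{"tz":0.0017,"aperture":0},{"tx":-0.0008,"tz":0.0033,"aperture":0},{"tx":-0.0008,"tz":0.0033,"aperture":0}]' | python3 -m jog | grep -E 'pos|wrist'
```

```text
eef_pos: [0.6398, 0.0447, 0.2366]
wrist_force: [-3.6, -0.0, 13.6]
eef_pos: [0.6398, 0.0447, 0.2349]
wrist_force: [-2.3, 0.6, 14.0]
```

Converted, 0.002 m / 0.6 = 0.0033, 0.001 m / 0.6 = 0.0017.

```bash
echo '[{"tz":0.0017,"aperture":0},{"tx":-0.0008,"tz":0.0033,"aperture":0},{"tx":-0.0008,"tz":0.0033,"aperture":0}]' | python3 -m jog | grep -E 'pos|wrist'
```

```text
eef_pos: [0.6398, 0.0447, 0.2333]
wrist_force: [-1.1, -0.2, 14.3]
```

Converted, 0.001 m / 0.6 = 0.0017.

```bash
echo '[{"tz":0.0017,"aperture":0},{"tz":0.0017,"aperture":0}]' | python3 -m jog | grep -E 'pos|wrist'; echo '[{"tz":0.0017,"aperture":0},{"tz":0.0017,"aperture":0}]' | python3 -m jog | grep -E 'pos|wrist'
```

```text
eef_pos: [0.6398, 0.0447, 0.2323]
wrist_force: [-1.0, -1.2, 14.2]
eef_pos: [0.6398, 0.0447, 0.2313]
wrist_force: [-1.3, 0.4, 14.3]
```

Converted, 0.001 m / 0.6 = 0.0017.

```bash
echo '[{"tz":0.0017,"aperture":0},{"tz":0.0017,"aperture":0}]' | python3 -m jog | grep -E 'pos|wrist'
```

```text
eef_pos: [0.6398, 0.0447, 0.2304]
wrist_force: [-1.9, -0.2, 13.6]
```

Converted, 0.001 m / 0.6 = 0.0017.

```bash
echo '[{"tz":0.0017,"aperture":0},{"tz":0.0017,"aperture":0}]' | python3 -m jog | grep -E 'pos|wrist'; echo '[{"tz":0.0017,"aperture":0},{"tz":0.0017,"aperture":0}]' | python3 -m jog | grep -E 'pos|wrist'
```

```text
eef_pos: [0.6398, 0.0447, 0.2301]
wrist_force: [-2.6, -0.6, 16.6]
eef_pos: [0.6399, 0.0447, 0.2297]
wrist_force: [-4.3, 0.3, 20.2]
```

Converted, 0.001 m / 0.6 = 0.0017.

```bash
echo '[{"tz":0.0017,"aperture":0},{"tz":0.0017,"aperture":0}]' | python3 -m jog | grep -E 'pos|wrist'
```

```text
eef_pos: [0.6399, 0.0447, 0.2294]
wrist_force: [-5.2, 0.2, 22.8]
```

The plunger is home: 22.8 N, rising about 8 N/mm. Now I let it rise slowly under the hand.

Converted, -0.018 m / 0.6 = -0.03, -0.016 m / 0.6 = -0.0267.

```bash
echo '[{"aperture":0},{"tz":-0.0033,"aperture":0},{"tz":-0.0067,"aperture":0},{"tz":-0.01,"aperture":0},{"tz":-0.0133,"aperture":0},{"tz":-0.0167,"aperture":0},{"tz":-0.02,"aperture":0},{"tz":-0.0233,"aperture":0},{"tz":-0.0267,"aperture":0},{"tz":-0.03,"aperture":0}]' | python3 -m jog | grep -E 'pos|wrist'; echo '[{"tz":-0.0033,"aperture":0},{"tz":-0.0067,"aperture":0},{"tz":-0.01,"aperture":0},{"tz":-0.0133,"aperture":0},{"tz":-0.0167,"aperture":0},{"tz":-0.02,"aperture":0},{"tz":-0.0233,"aperture":0},{"tz":-0.0267,"aperture":0},{"tz":-0.03,"aperture":0},{"tz":-0.0333,"aperture":0}]' | python3 -m jog | grep -E 'pos|wrist'; echo '[{"tz":-0.0033,"aperture":0},{"tz":-0.0067,"aperture":0},{"tz":-0.01,"aperture":0},{"tz":-0.0133,"aperture":0},{"tz":-0.0167,"aperture":0},{"tz":-0.0233,"aperture":0},{"tz":-0.0333,"aperture":0},{"tz":-0.05,"aperture":0},{"tz":-0.0833,"aperture":0},{"tz":-0.0833,"aperture":0}]' | python3 -m jog | grep -E 'time|pos|wrist'
python3 - <<'E'
from h import *
im,d,p=grab('side','side6'); P=cloud(p,d); k=P[140:200,240:285].reshape(-1,3); k=k[np.isfinite(k[:,0])&(np.hypot(k[:,0]-.639,k[:,1]-.045)<.03)]; print('knob top z',np.percentile(k[k[:,2]<.29][:,2],98))
im0,d0,p0=load('side5'); 
cv2.imwrite('pics/c7.png',np.hstack([cv2.resize(im0[120:250,200:310],(395,500),interpolation=2),cv2.resize(im[120:250,200:310],(395,500),interpolation=2)]))
E
```

```text
eef_pos: [0.6397, 0.0447, 0.244]
wrist_force: [2.3, -0.6, 5.0]
eef_pos: [0.6381, 0.045, 0.2623]
wrist_force: [2.7, -2.1, 2.7]
time_s: 21.95
eef_pos: [0.6395, 0.0449, 0.3156]
wrist_force: [0.9, 0.4, 0.5]
knob top z 0.2705224242253523
```

View pics/c7.png

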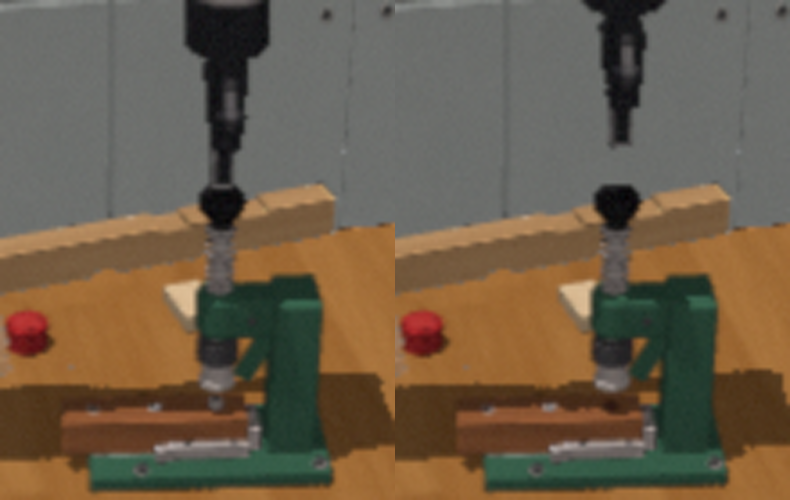

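The before and after views show that the bushing at left crop (215,400) is now down at the wood, crop (612,405). The knob is back at 270 mm, the bar is still against the stop, and the hand is clear.

```bash
python3 -c "
from bench import workorder
print(workorder.hand_in())"
```

```text
the job is handed in; nothing more can be done
None
```

I handed in the job at about 22 s: the bar is seated against the stop and let go, the bushing was pressed home at about 23 N and looks flush in the side view, and the plunger is back up with the hand clear; the hand-in returned no verdict.

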